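Empty the tipping pan into its catch tray

TASK

Use the black-handled lever to tip the steel pan on its pivot stand until all three vials have rolled out into the catch tray below it. Then swing the lever back so that the pan is fully level again against its stop, and let go. Move the lever steadily, without flinging or slamming it, and leave the beaker, the masking tape and the timer where they are.

Things in the scene. Friction and masses are not known exactly. Their poses are not given: they have to be found in the camera images.
- pivot (a point): point on the cradle's pivot axis midway between its two posts, 150 mm above the bench. The grey stand is fixed. Axes: x to the back of the stand (roughly away from the robot), y along the pivot axis towards the lever, z up. Posts at y = +/-76 mm, 36 wide (x), 10 thick, up to 18 mm above this point.
- cradle (a joint): tipping angle (rad) of pan and lever: 0 = pan level against its stop (start); grows as the lever is pulled to the stand's -x and down, tipping the pan's mouth over the tray; far stop 1.75. The hinge is stiff (0.3 N m, about 2.5 N at the handle), has no spring and stays where it is left. The vials roll out between about 0.9 and 1.3; nothing hinders going to 1.5.
- handle (a point): centre of the handle, a black barrel 32 diameter, 40 long, parallel to the pivot axis, on a 12 mm bar; 150 mm to +y of the pivot point, 120 mm from the axis. At joint q it lies 120*sin(30 deg + q) to the stand's -x of the axis and 120*cos(30 deg + q) above it. Both flat ends are free: held across them (40 mm) it can turn between the fingers. These axes turn with the cradle.
- guard_lip (a point): middle of the lower front edge of the lever guard: a fixed grey roof 100 wide (y), 155 deep, 6 thick, on a post 62 mm behind the axis. Underside 374 mm above the bench, 120 mm above the handle at joint 0, reaching 20 mm past it to -x: a gripper cannot come down on the handle vertically but from the front, leaning back about 40 degrees. At joint 0.6 to 1.5 it is 28 to 40 mm in front of the lip.
- tray_floor (a point): centre of the inner floor of the aluminium catch tray, which is part of the stand, under and in front of the pan. Inside 212 (x) by 126 (y), walls 4 thick and 41 high above this point; 10 mm above the bench; axes as the stand's.
- vial_a_center (a point): one of three identical clear vials with a screw cap, sealed, 69 long, 22 diameter, 22 g; point at its centre. At the start they lie side by side in the pan of the cradle, parallel to the pivot axis.
- vial_b_center (a point): one of three identical clear vials with a screw cap, sealed, 69 long, 22 diameter, 22 g; point at its centre. At the start they lie side by side in the pan of the cradle, parallel to the pivot axis.
- vial_c_center (a point): one of three identical clear vials with a screw cap, sealed, 69 long, 22 diameter, 22 g; point at its centre. At the start they lie side by side in the pan of the cradle, parallel to the pivot axis.
- beaker: bystander: plastic beaker, 70 diameter, 81 high, beside the stand; origin at the centre of its underside
- tape_masking: bystander: roll of masking tape lying flat, 96 diameter, 25 high, beside the stand; origin at the centre of its underside
- timer: bystander: round kitchen-type timer, 66 diameter, 46 high, beyond the lever side of the stand; origin at the centre of its underside

How it is judged:
By the outcome, as a careful person would: the job done as asked, in the order asked, and still so for the second after the job is handed in, with the robot touching nothing.
It also fails if it takes over 51 s, if anything falls off the work surface, if the arm or the gripper's body presses on something with over 40 N, if the wrist force passes 120 N, or if a joint passes its speed limit or range.

ROBOT

A 6-joint arm with a two-finger parallel gripper is mounted at the origin on a cart in front of the work surface, level with it; the furniture and walls round the work are solid. World frame = base frame: x ahead of the robot, y to its left, z up, the work surface at z = 0. Lengths are in m, angles in rad, forces in N, time in s.
With the tool pointing down it reaches from about 0.275 to 0.75 m from the base axis. Payload 10.2 kg.
Tool frame: the origin (TCP) lies on the centre line of the jaws, within the pads' length; the fingertips stand 11 mm ahead of it and the grasp point (between the pads) lies 8 mm behind it; z points along the fingers, y is the line along which they close (so a half turn about z gives the same grasp; the last joint's range is limited). The gripper opens to 85 mm and grips with 20 to 120 N. Pads are 22 mm wide; open, the fingers measure 114 mm over their backs; the gripper's body (76 mm by 85 mm) begins 54 mm behind the grasp point. The pads swing forward as they close: fully open they stand 13 mm farther back than shut.
Start: joints at [1.112, 0.313, 1.498, -0, 1.331, -0.223], TCP at [0.123, 0.51, 0.242] pointing down, gripper open.
Joint ranges: [-2.94, 2.94], [-0.97, 2.17], [0.19, 2.56], [-1.23, 4.37], [0.02, 3.11], [-2.88, 2.88]. Speed limits (rad/s): [2.39, 2.39, 3.01, 3.14, 3.14, 3.14].

INTERFACE

Orientations are given as a unit quaternion [x, y, z, w].
In Python, from rig import state, capture, hand_in gives the robot as it stands. The module is installed in compiled form; this text tells all that it offers.
- The arm moves only by the shell command python3 -m crank 'ROWS' [OPENING] [FORCE]. ROWS is text: rows parted by semicolons, each of 6 numbers parted by spaces: the shift along the tool's x, y, z in mm, then the turn, a rotation vector about the tool's x, y, z in degrees. In form: tx ty tz ax ay az; .... A call has 1 to 12 rows; each row shifts and turns the commanded pose from where the row before left it, along the tool's axes as they then stand; what a row does not reach is not made up. A row lasts 1/10 s, in which the tool goes at most 50 mm and 8.59 degrees, less where a joint would pass 70% of its speed; a pose out of reach is approached as far as the arm can. A call is refused whole if a number of a shift passes 50 or a number of a turn 8.59, either way. A call with a gripper value outside its range is refused whole. OPENING is the opening, from 0 (shut) to 1 (fully open), set as the call begins (- or left out, the last holds). The fingers move at their own pace and stop on an object; FORCE is the grip in N (left out, the last holds). Time passes only in rows, so rows that do not move let the fingers close. It gives the time, the measured TCP pose, the force, the opening and the grip force at its end, in the units of the state.
- state(): the state, without advancing time (a new reading comes with each control period).
- capture(name): name is "scene" or "top" or "wrist"; returns a dict with "pixels" (480x640x3 uint8, blue, green, red), "z_map" (480x640 float32, m along the optical axis (not along the pixel's ray), 0 where there is no reading), "camera_matrix" (3x3 intrinsics, pixels), "k1" (the pictures are not rectified: a ray, as slopes to the right and down, at radius r is drawn at 1 + k1 r^2 times it, then the intrinsics apply), "origin" and "attitude" of the camera in the world. Camera axes: x right, y down, z forward; pixel columns grow to the right and rows downward; lengths in m; the calibration is good to about 2 mm. A picture is of the moment at which its call begins.
- hand_in(): hands the job in; it is judged then, once.
The state is a dict: "time_s": time; "qpos": joint angles; "qvel": joint speeds; "joint_torque": joint torques, N m; "tool_pos": TCP position; "tcp_rot": TCP orientation; "wrist_force": force on the tool from outside, world axes, zero at the start; "ft_torque": the same for the moment, N m; "grip_width": finger opening in m; "grip_force": force on a finger pad.
Only numpy, scipy, OpenCV 4.12 (cv2) and the standard library are available. Lean on these libraries where they do the work, as an engineer would, in place of code of your own. Each camera call takes 0.05 s, during which the arm holds its last target. There are 200 camera calls.

## Working session

There is one attempt and no reset: what is moved stays moved. The work goes in short steps, Python scripts to look and compute and a shell command to move; the robot and the scene stay as the last step left them, time stands still between calls to the robot, and variables do not carry over. Pictures are saved under pics/ and viewed, at most 10 in all, crops included, and the job is handed in when it is done.

```bash
mkdir -p pics
cat > h.py <<'E'
import numpy as np, cv2
from scipy.spatial.transform import Rotation as R
from rig import state, capture
def cam(n):
    c=capture(n); c['att']=np.array(c['attitude'],float); return c
def rot(c):
    a=c['att']; return a if a.shape==(3,3) else R.from_quat(a).as_matrix()
def cloud(c):
    K=np.array(c['camera_matrix'],float); z=c['z_map']
    v,u=np.mgrid[0:480,0:640].astype(float)
    x=(u-K[0,2])/K[0,0]; y=(v-K[1,2])/K[1,1]; xu,yu=x.copy(),y.copy()
    for _ in range(6):
        s=1+c['k1']*(xu**2+yu**2); xu,yu=x/s,y/s
    P=np.stack([xu*z,yu*z,z],-1)@rot(c).T+np.array(c['origin'])
    P[z<=0]=np.nan
    return P
E
python3 - <<'E'
from h import *
s=state();print(s)
for n in('scene','top'):
    c=cam(n);cv2.imwrite(f'pics/{n}0.png',c['pixels']);print(n,c['origin'],c['attitude'],c['k1'])
    np.save(f'{n}0.npy',cloud(c))
E
```

```text
{'time_s': 0.0, 'qpos': array([ 1.11161290e+00,  3.13480757e-01,  1.49842807e+00, -3.79578795e-05,
        1.33099306e+00, -2.23378435e-01]), 'qvel': array([ 2.89524475e-04, -9.44022926e-05, -1.46986880e-04,  7.11351560e-04,
       -3.04105674e-04,  6.42966161e-04]), 'joint_torque': array([-1.36778581e-04, -4.12266719e+01, -2.59743190e+01, -1.74705274e-04,
        4.13416288e-03, -1.67179763e-05]), 'tool_pos': array([0.12255475, 0.51024949, 0.24172272]), 'tcp_rot': array([ 1.17625012e-01,  9.93057867e-01, -6.23030383e-04, -2.01726103e-04]), 'wrist_force': array([-0.10997418, -0.32577439,  0.26355424]), 'ft_torque': array([-0.03153019,  0.00235999, -0.03489355]), 'grip_force': 0.0, 'grip_width': 0.08560606390100481}
scene [ 0.23300603 -0.74551977  1.05050083] [ 0.89813184 -0.22239095  0.08811861 -0.36896689] -0.0989887499654328
top [ 0.15496581 -0.15502909  1.15718954] [ 0.79052935 -0.5634545   0.14464689 -0.19146713] -0.014521828443137402
```

View pics/scene0.png

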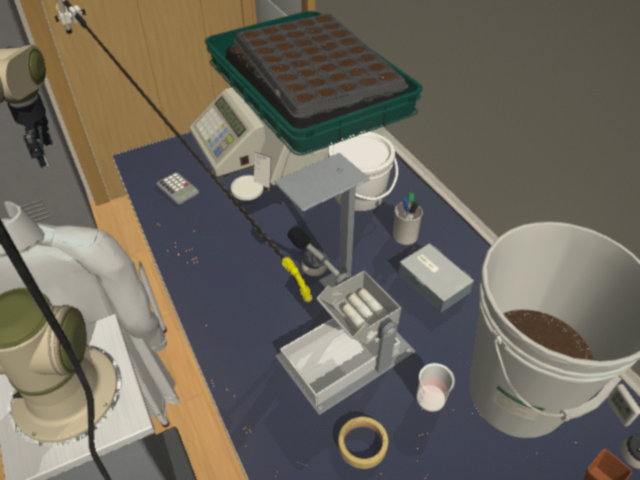

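View pics/top0.png

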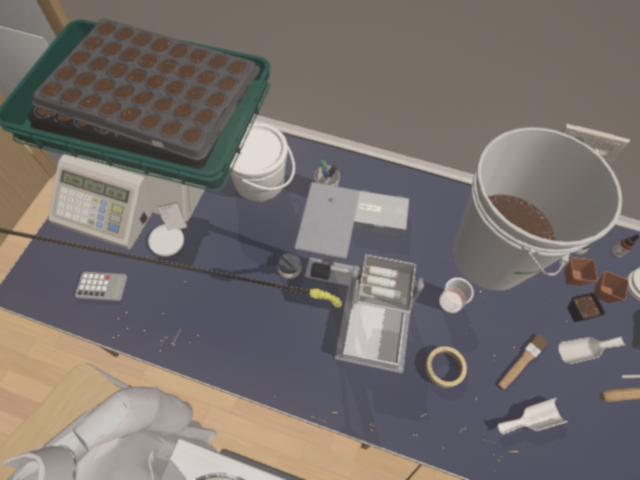

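The scene view shows the handle at about (300,238), the guard roof at (322,180), the pan with three vials at (360,305), and a cable with a yellow end at (297,278). The top view shows the roof at (328,220), the handle at (320,270), the tray at (377,330), the beaker at (455,295) and the tape at (446,366). Next I'll measure these from the depth maps.

Run:
```python
from h import *
T=np.load('top0.npy');S=np.load('scene0.npy')
for n,P,(u0,u1,v0,v1) in(('top',T,(285,370,175,265)),('scene',S,(265,380,145,220))):
    Q=P[v0:v1,u0:u1].reshape(-1,3);Q=Q[abs(Q[:,2]-.380)<.008]
    (c,sz,a)=cv2.minAreaRect((Q[:,:2]*1000).astype(np.float32));print(n,'roof',len(Q),c,sz,a,np.median(Q[:,2]),cv2.boxPoints((c,sz,a)).round().tolist())
# tray rim z~.051
for n,P,(u0,u1,v0,v1) in(('top',T,(325,430,255,375)),('scene',S,(270,420,310,420))):
    Q=P[v0:v1,u0:u1].reshape(-1,3);Q=Q[abs(Q[:,2]-.051)<.006]
    (c,sz,a)=cv2.minAreaRect((Q[:,:2]*1000).astype(np.float32));print(n,'rim',len(Q),c,sz,a,cv2.boxPoints((c,sz,a)).round().tolist())
for n,P,l in(('top',T,[(320,270),(323,295),(335,300),(308,293),(250,278),(100,243),(200,265)]),('scene',S,[(298,238),(292,268),(305,295),(285,255),(240,215),(180,147)])):
    for u,v in l: print(n,u,v,np.nanmedian(P[v-1:v+2,u-1:u+2].reshape(-1,3),axis=0).round(3))
```

```text
top roof 3522 (603.7753295898438, -37.58756637573242) (156.01242065429688, 100.09701538085938) 6.947123050689697 0.3800281064730724 [[520.0, 3.0], [532.0, -97.0], [687.0, -78.0], [675.0, 22.0]]
scene roof 2872 (603.4215087890625, -39.851016998291016) (156.61756896972656, 103.25621032714844) 6.8757219314575195 0.37881781744826576 [[519.0, 2.0], [532.0, -100.0], [687.0, -82.0], [675.0, 21.0]]
top rim 365 (562.1781005859375, -154.34796142578125) (227.53353881835938, 229.72120666503906) 1.9051369428634644 [[445.0, -43.0], [452.0, -273.0], [680.0, -265.0], [672.0, -36.0]]
scene rim 577 (565.60986328125, -218.454345703125) (187.07716369628906, 276.8555908203125) 66.39991760253906 [[401.0, -249.0], [655.0, -360.0], [730.0, -188.0], [476.0, -77.0]]
top 320 270 [ 0.542 -0.047  0.27 ]
top 323 295 [ 0.52  -0.062  0.191]
top 335 300 [ 0.531 -0.089  0.155]
top 308 293 [ 0.514 -0.029  0.192]
top 250 278 [0.496 0.101 0.214]
top 100 243 [0.534 0.594 0.001]
top 200 265 [ 0.565  0.302 -0.001]
scene 298 238 [ 0.54  -0.058  0.267]
scene 292 268 [ 0.521 -0.064  0.19 ]
scene 305 295 [ 0.532 -0.098  0.13 ]
scene 285 255 [ 0.589  0.137 -0.002]
scene 240 215 [ 0.542  0.332 -0.001]
scene 180 147 [0.487 0.712 0.001]
```

Run:
```python
from h import *
a=cv2.imread('pics/scene0.png')[190:330,220:400];b=cv2.imread('pics/top0.png')[220:360,230:410]
cv2.imwrite('pics/crop.png',np.hstack([cv2.resize(a,None,fx=2.2,fy=2.2,interpolation=2),cv2.resize(b,None,fx=2.2,fy=2.2,interpolation=2)]))
S=np.load('scene0.npy');T=np.load('top0.npy')
s=cv2.imread('pics/scene0.png').astype(int);t=cv2.imread('pics/top0.png').astype(int)
for n,I,P in(('s',s,S),('t',t,T)):
    m=(I[...,2]>130)&(I[...,1]>120)&(I[...,0]<70); m[:, :260]=0;m[:,400:]=0;m[330:]=0;m[:230]=0
    Q=P[m];Q=Q[~np.isnan(Q[:,0])];i=np.argsort(Q[:,1]);print(n,len(Q));print(Q[i][::max(1,len(Q)//14)].round(3))
# cable points: dark pixels with z>.15 between y 0 and .9
for n,I,P in(('s',s,S),('t',t,T)):
    m=(I.max(-1)<60)&(P[...,2]>.1)&(P[...,1]>-.04)&(P[...,1]<1)&(P[...,0]>.2)&(P[...,0]<.7)
    Q=P[m];i=np.argsort(Q[:,1]);print(n,len(Q));print(Q[i][::max(1,len(Q)//14)].round(3))
```

```text
s 366
[[ 0.539 -0.103  0.117]
 [ 0.536 -0.099  0.122]
 [ 0.532 -0.097  0.118]
 [ 0.527 -0.094  0.135]
 [ 0.534 -0.09   0.16 ]
 [ 0.529 -0.087  0.162]
 [ 0.528 -0.081  0.17 ]
 [ 0.53  -0.077  0.171]
 [ 0.521 -0.073  0.191]
 [ 0.52  -0.065  0.19 ]
 [ 0.516 -0.059  0.183]
 [ 0.515 -0.053  0.193]
 [ 0.518 -0.046  0.193]
 [ 0.512 -0.04   0.193]
 [ 0.591  0.13  -0.003]]
t 0
[]
s 1591
[[ 0.54  -0.04   0.266]
 [ 0.508  0.01   0.203]
 [ 0.488  0.098  0.217]
 [ 0.468  0.209  0.237]
 [ 0.458  0.286  0.248]
 [ 0.689  0.326  0.212]
 [ 0.435  0.369  0.264]
 [ 0.685  0.425  0.213]
 [ 0.68   0.488  0.22 ]
 [ 0.405  0.553  0.291]
 [ 0.677  0.62   0.212]
 [ 0.377  0.674  0.316]
 [ 0.663  0.751  0.211]
 [ 0.676  0.843  0.262]
 [ 0.313  0.984  0.374]]
t 469
[[ 0.535 -0.04   0.272]
 [ 0.551 -0.032  0.27 ]
 [ 0.494  0.087  0.213]
 [ 0.481  0.14   0.222]
 [ 0.692  0.337  0.208]
 [ 0.685  0.477  0.216]
 [ 0.68   0.544  0.218]
 [ 0.675  0.604  0.219]
 [ 0.674  0.642  0.212]
 [ 0.674  0.691  0.22 ]
 [ 0.67   0.716  0.226]
 [ 0.671  0.739  0.208]
 [ 0.668  0.777  0.224]
 [ 0.668  0.799  0.207]
 [ 0.667  0.821  0.22 ]]
```

View pics/crop.png

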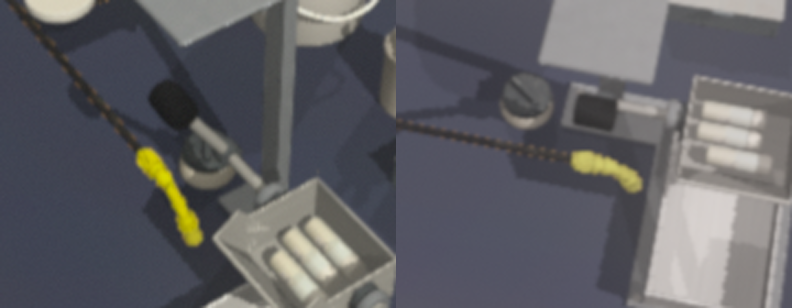

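The crop shows a hose with a drooping yellow end lying just in front of and below the handle. The path will go over it. I'm working out the pre-grasp rows now.

```bash
cat >> h.py <<'E'
yaw=np.radians(6.9); O=np.array([.6242,-.1866,.150])
SX=np.array([np.cos(yaw),np.sin(yaw),0]);SY=np.array([-np.sin(yaw),np.cos(yaw),0]);SZ=np.array([0,0,1.])
def stand(p): p=np.asarray(p)-O; return np.array([p@SX,p@SY,p@SZ])
def handle(q,r=.120):
    a=np.pi/6+q; return O-SX*r*np.sin(a)+SZ*r*np.cos(a)+SY*.150
def att(lean):
    l=np.radians(lean); z=SX*np.sin(l)-SZ*np.cos(l); return np.stack([np.cross(SY,z),SY,z],1)
def rows(poses,start=None):
    # poses: list of (pos,Rmat); prints tool-frame increments
    s=state(); p,r=(s['tool_pos'],R.from_quat(s['tcp_rot']).as_matrix()) if start is None else start
    out=[]
    for P,M in poses:
        out.append(np.r_[1000*r.T@(P-p),np.degrees(R.from_matrix(r.T@M).as_rotvec())]); p,r=P,M
    for o in out: print(' '.join(f'{v:.1f}' for v in o))
def line(P,M,n,start=None):
    s=state(); p,r=(s['tool_pos'],R.from_quat(s['tcp_rot']).as_matrix()) if start is None else start
    w=R.from_matrix(r.T@M).as_rotvec()
    return [(p+(P-p)*i/n, r@R.from_rotvec(w*i/n).as_matrix()) for i in range(1,n+1)]
E
python3 - <<'E'
from h import *
M=att(40); P=handle(0)+(.008-.130)*M[:,2]
print(P); L=line(P,M,24); rows(L)
E
```

```text
[ 0.46876192 -0.05431575  0.34738047]
-19.5 -19.5 -4.4 -0.3 -1.6 -0.8
-19.4 -19.8 -3.9 -0.3 -1.6 -0.8
-19.2 -20.0 -3.5 -0.3 -1.6 -0.8
-19.0 -20.3 -3.0 -0.3 -1.6 -0.8
-18.8 -20.5 -2.6 -0.3 -1.6 -0.8
-18.6 -20.8 -2.2 -0.3 -1.6 -0.8
-18.3 -21.0 -1.7 -0.3 -1.6 -0.8
-18.1 -21.3 -1.3 -0.3 -1.6 -0.8
-17.8 -21.5 -0.9 -0.3 -1.6 -0.8
-17.5 -21.8 -0.5 -0.3 -1.6 -0.8
-17.2 -22.0 -0.1 -0.3 -1.6 -0.8
-16.9 -22.3 0.2 -0.3 -1.6 -0.8
-16.6 -22.5 0.6 -0.3 -1.6 -0.8
-16.2 -22.7 1.0 -0.3 -1.6 -0.8
-15.9 -23.0 1.3 -0.3 -1.6 -0.8
-15.5 -23.2 1.6 -0.3 -1.6 -0.8
-15.1 -23.4 1.9 -0.3 -1.6 -0.8
-14.7 -23.7 2.2 -0.3 -1.6 -0.8
-14.3 -23.9 2.5 -0.3 -1.6 -0.8
-13.9 -24.1 2.8 -0.3 -1.6 -0.8
-13.4 -24.3 3.1 -0.3 -1.6 -0.8
-13.0 -24.5 3.3 -0.3 -1.6 -0.8
-12.6 -24.7 3.6 -0.3 -1.6 -0.8
-12.1 -24.9 3.8 -0.3 -1.6 -0.8
```

```bash
python3 -m crank '-19 -20 -4 -0.3 -1.6 -0.8;-19 -20 -4 -0.3 -1.6 -0.8;-19 -20 -4 -0.3 -1.6 -0.8;-19 -20 -3 -0.3 -1.6 -0.8;-19 -20 -3 -0.3 -1.6 -0.8;-19 -21 -2 -0.3 -1.6 -0.8;-18 -21 -2 -0.3 -1.6 -0.8;-18 -21 -1 -0.3 -1.6 -0.8;-18 -21 -1 -0.3 -1.6 -0.8;-18 -22 0 -0.3 -1.6 -0.8;-17 -22 0 -0.3 -1.6 -0.8;-17 -22 0 -0.3 -1.6 -0.8' 1
python3 -m crank '-17 -22 1 -0.3 -1.6 -0.8;-16 -23 1 -0.3 -1.6 -0.8;-16 -23 1 -0.3 -1.6 -0.8;-15 -23 2 -0.3 -1.6 -0.8;-15 -23 2 -0.3 -1.6 -0.8;-15 -24 2 -0.3 -1.6 -0.8;-14 -24 2 -0.3 -1.6 -0.8;-14 -24 3 -0.3 -1.6 -0.8;-13 -24 3 -0.3 -1.6 -0.8;-13 -24 3 -0.3 -1.6 -0.8;-13 -25 4 -0.3 -1.6 -0.8;-12 -25 4 -0.3 -1.6 -0.8'
python3 - <<'E'
from h import *
c=cam('wrist');cv2.imwrite('pics/w1.png',c['pixels']);P=cloud(c);np.save('w1.npy',P)
M=att(40); T=handle(0)+(.008-.130)*M[:,2]
rows([(T,M)])
E
```

```text
time_s: 1.3
tool_pos: [0.2958, 0.2277, 0.2939]
tcp_rot: [0.032, 0.985, 0.011, 0.17]
wrist_force: [-0.2, 0.2, -0.1]
grip_width: 0.0854
grip_force: 0.0
time_s: 2.5
tool_pos: [0.4686, -0.0547, 0.3429]
tcp_rot: [-0.053, 0.941, 0.022, 0.333]
wrist_force: [1.1, -0.6, 1.1]
grip_width: 0.0855
grip_force: 0.0
-2.2 3.3 -4.0 0.0 -1.0 -0.5
```

View pics/w1.png

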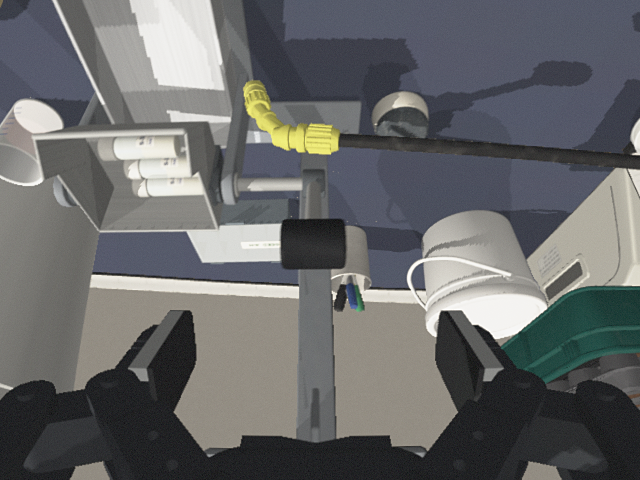

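The wrist view shows the handle at (313,244), centred between the fingers. The hose with its yellow nozzle, (250,90) to (335,140), is in front of it and lower. Next I'll measure both.

Run:
```python
from h import *
P=np.load('w1.npy');I=cv2.imread('pics/w1.png').astype(int)
B=P[220:268,280:348].reshape(-1,3);m=(I[220:268,280:348].max(-1)<70).ravel()&(abs(B[:,2]-.255)<.04);Q=np.array([stand(p) for p in B[m]])
print(len(Q),np.percentile(Q,[2,50,98],axis=0).round(4),'expect',stand(handle(0)).round(4))
for u,v in[(255,92),(270,125),(295,137),(320,140),(360,141),(450,147),(600,156)]:print(u,v,stand(np.nanmedian(P[v-1:v+2,u-1:u+2].reshape(-1,3),axis=0)).round(3))
M=att(40);T=handle(0)+.008*M[:,2];rows(line(T,M,8))
```

```text
3045 [[-0.0772  0.1292  0.0954]
 [-0.0737  0.1476  0.1118]
 [-0.0586  0.166   0.119 ]] expect [-0.06    0.15    0.1039]
255 92 [-0.086  0.105 -0.017]
270 125 [-0.086  0.118  0.021]
295 137 [-0.092  0.136  0.04 ]
320 140 [-0.092  0.153  0.044]
360 141 [-0.093  0.178  0.045]
450 147 [-0.096  0.235  0.054]
600 156 [-0.104  0.326  0.068]
-0.6 0.4 15.7 0.0 -0.1 -0.1
-0.5 0.4 15.8 0.0 -0.1 -0.1
-0.5 0.4 15.8 0.0 -0.1 -0.1
-0.5 0.4 15.8 0.0 -0.1 -0.1
-0.4 0.4 15.8 0.0 -0.1 -0.1
-0.4 0.4 15.8 0.0 -0.1 -0.1
-0.4 0.4 15.8 0.0 -0.1 -0.1
-0.3 0.4 15.8 0.0 -0.1 -0.1
```

```bash
python3 -m crank '0 0 16 0 0 0;0 0 16 0 0 0;0 0 16 0 0 0;0 0 16 0 0 0;-1 0 16 0 0 0;-1 0 16 0 0 0;-1 1 15 0 0 0;-1 0 15 0 0 0;0 0 0 0 0 0' 1
python3 -m crank '0 0 0 0 0 0;0 0 0 0 0 0;0 0 0 0 0 0;0 0 0 0 0 0;0 0 0 0 0 0;0 0 0 0 0 0;0 0 0 0 0 0' 0 40
python3 - <<'E'
from h import *
M=att(40)
s=state();print(stand(s['tool_pos']-.008*M[:,2]))
M=R.from_quat(s['tcp_rot']).as_matrix()
off=s['tool_pos']-handle(0)
qs=np.linspace(0,1.5,31)[1:];rows([(handle(q)+off,M) for q in qs])
E
```

```text
time_s: 3.45
tool_pos: [0.5496, -0.042, 0.2456]
tcp_rot: [-0.053, 0.942, 0.023, 0.331]
wrist_force: [-0.3, -0.4, -0.1]
grip_width: 0.0854
grip_force: 0.0
time_s: 4.15
tool_pos: [0.5498, -0.0455, 0.2487]
tcp_rot: [-0.052, 0.941, 0.019, 0.333]
wrist_force: [-11.9, -18.0, 4.8]
grip_width: 0.0397
grip_force: 40.0
[-0.06204824  0.14905183  0.10482376]
5.9 -0.0 -0.8 0.0 0.0 0.0
6.0 -0.0 -0.5 0.0 0.0 0.0
6.0 -0.0 -0.2 0.0 0.0 0.0
6.0 -0.0 0.1 0.0 0.0 0.0
6.0 -0.0 0.4 0.0 0.0 0.0
6.0 -0.0 0.7 0.0 0.0 0.0
5.9 -0.0 1.0 0.0 0.0 0.0
5.9 -0.0 1.3 0.0 0.0 0.0
5.8 -0.0 1.6 0.0 0.0 0.0
5.7 -0.0 1.9 0.0 0.0 0.0
5.6 -0.0 2.2 0.0 0.0 0.0
5.5 -0.0 2.4 0.0 0.0 0.0
5.4 -0.0 2.7 0.0 0.0 0.0
5.2 -0.0 3.0 0.0 0.0 0.0
5.1 -0.0 3.2 0.0 0.0 0.0
4.9 -0.0 3.5 0.0 0.0 0.0
4.7 -0.0 3.7 0.0 0.0 0.0
4.5 -0.0 3.9 0.0 0.0 0.0
4.3 -0.0 4.2 0.0 0.0 0.0
4.1 -0.0 4.4 0.0 0.0 0.0
3.9 -0.0 4.6 0.0 0.0 0.0
3.6 -0.0 4.8 0.0 0.0 0.0
3.4 0.0 4.9 0.0 0.0 0.0
3.2 0.0 5.1 0.0 0.0 0.0
2.9 0.0 5.3 0.0 0.0 0.0
2.6 0.0 5.4 0.0 0.0 0.0
2.4 0.0 5.5 0.0 0.0 0.0
2.1 0.0 5.6 0.0 0.0 0.0
1.8 0.0 5.7 0.0 0.0 0.0
1.5 0.0 5.8 0.0 0.0 0.0
```

```bash
python3 -m crank '0 -1.5 -1 0 0 0;-1 -1.5 -1 0 0 0;0 0 0 0 0 0' - 40
python3 -m crank '3 0 -0.5 0 0 0;5 0 -0.5 0 0 0;6 0 -0.5 0 0 0;6 0 -0.2 0 0 0;6 0 0.2 0 0 0;5 0 0.4 0 0 0;0 0 0 0 0 0'
cat > chk.py <<'E'
from h import *
s=state();M=R.from_quat(s['tcp_rot']).as_matrix();p=stand(s['tool_pos']-.008*M[:,2])
print('q',np.arctan2(-p[0],p[2])-np.pi/6,'r',np.hypot(p[0],p[2]),'y',p[1],'F',s['wrist_force'],'lean',np.degrees(np.arcsin(M[:,2]@SX)))
E
python3 chk.py
```

```text
time_s: 4.45
tool_pos: [0.5492, -0.0457, 0.2486]
tcp_rot: [-0.053, 0.942, 0.022, 0.331]
wrist_force: [7.1, 0.7, -10.5]
grip_width: 0.0393
grip_force: 44.2
time_s: 5.15
tool_pos: [0.5249, -0.0486, 0.2314]
tcp_rot: [-0.053, 0.941, 0.022, 0.333]
wrist_force: [1.9, -0.6, -1.9]
grip_width: 0.0398
grip_force: 43.3
q 0.25820713360288083 r 0.12352358848871571 y 0.14892809951809688 F [ 1.87079861 -0.57042327 -1.89186142] lean 38.95160702111008
```

```bash
python3 -m crank '4 0 0.5 0 0 0;6 0 0.8 0 0 0;6 0 1 0 0 0;6 0 1.3 0 0 0;6 0 1.6 0 0 0;4 0 1.3 0 0 0;0 0 0 0 0 0'
python3 chk.py
python3 - <<'E'
from h import *
cv2.imwrite('pics/s2.png',cv2.resize(cam('scene')['pixels'][170:410,200:520],None,fx=2,fy=2))
E
```

```text
time_s: 5.85
tool_pos: [0.5039, -0.0511, 0.2055]
tcp_rot: [-0.053, 0.942, 0.022, 0.332]
wrist_force: [4.1, -4.9, -0.8]
grip_width: 0.0397
grip_force: 42.5
q 0.5286306503526766 r 0.12451447667463644 y 0.14893865523325767 F [ 4.08896129 -4.94522293 -0.78078196] lean 38.881402556187666
```

View pics/s2.png

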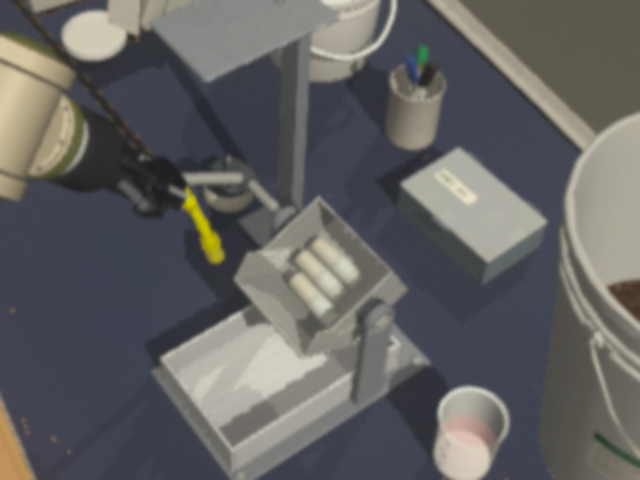

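The pan is tilting with the vials still inside, and the nozzle at (205,225) lies right by the fingers. I'll continue in short calls and watch the force.

```bash
python3 -m crank '5 0 2 0 0 0;5.5 0 2.2 0 0 0;5 0 2.4 0 0 0;0 0 0 0 0 0'; python3 chk.py
```

```text
time_s: 6.3
tool_pos: [0.496, -0.052, 0.1903]
tcp_rot: [-0.052, 0.942, 0.022, 0.332]
wrist_force: [4.9, -5.9, -2.1]
grip_width: 0.04
grip_force: 42.2
q 0.6658896944249796 r 0.12508492448938338 y 0.14897434287104214 F [ 4.90254618 -5.91005924 -2.1195398 ] lean 38.873349332333746
```

```bash
python3 -m crank '4.5 0 2.5 0 0 0;5 0 3 0 0 0;5 0 3.2 0 0 0;5 0 3.5 0 0 0;0 0 0 0 0 0'; python3 chk.py
```

```text
time_s: 6.8
tool_pos: [0.4918, -0.0525, 0.1762]
tcp_rot: [-0.048, 0.943, 0.016, 0.328]
wrist_force: [-10.0, -29.1, 4.5]
grip_width: 0.0396
grip_force: 48.3
q 0.7835687741156666 r 0.12459733871214138 y 0.14911056852592375 F [-10.01181568 -29.06989565   4.48334681] lean 38.35000114724582
```

```bash
python3 -m crank '4 0 3 0 0 0;4.5 0 3.7 0 0 0;4.5 0 3.9 0 0 0;4.3 0 4.2 0 0 0;0 0 0 0 0 0'; python3 chk.py
python3 - <<'E'
from h import *
cv2.imwrite('pics/s3.png',cv2.resize(cam('scene')['pixels'][170:410,200:520],None,fx=2,fy=2))
E
```

```text
time_s: 7.3
tool_pos: [0.4915, -0.0525, 0.1635]
tcp_rot: [-0.043, 0.946, 0.008, 0.322]
wrist_force: [-25.5, -59.0, 8.2]
grip_width: 0.0392
grip_force: 68.6
q 0.8840032603584084 r 0.12216482979715464 y 0.14933345223515987 F [-25.49256061 -58.95820809   8.16487283] lean 37.5558318164656
```

View pics/s3.png

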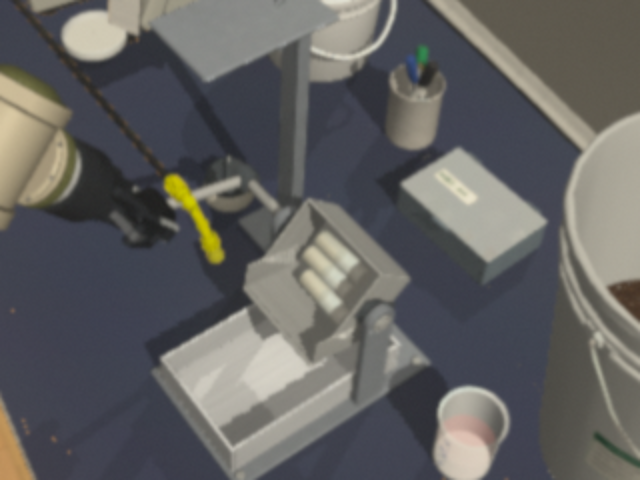

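Run:
```python
from h import *
s=state()
for k in('qpos','joint_torque','wrist_force','ft_torque'):print(k,s[k].round(3))
M=R.from_quat(s['tcp_rot']).as_matrix();print(np.c_[M@[0,0,1],M@[0,1,0]].T.round(3),SY,'F in tool',(M.T@s['wrist_force']).round(1),'T',(M.T@s['ft_torque']).round(2))
c=cam('scene');P=cloud(c);I=c['pixels'].astype(int);cv2.imwrite('pics/s3full.png',I)
m=(I[...,2]>130)&(I[...,1]>120)&(I[...,0]<70);m[:,:260]=0;m[:,400:]=0;m[330:]=0;m[:230]=0
Q=P[m];Q=Q[~np.isnan(Q[:,0])];Q=np.array([stand(q) for q in Q]);Q=Q[np.argsort(Q[:,1])];print(len(Q));print(Q[::max(1,len(Q)//8)].round(3))
w=cam('wrist');cv2.imwrite('pics/w3.png',w['pixels']);np.save('w3.npy',cloud(w))
```

```text
qpos [-0.522  0.102  2.151  0.856  0.469 -2.881]
joint_torque [ 29.144 -22.797 -15.22    3.847   9.98   -0.186]
wrist_force [-26.104 -58.125   6.994]
ft_torque [-6.006  2.388 -4.767]
[[ 0.609  0.044 -0.792]
 [-0.087  0.996 -0.012]] [-0.12013684  0.99275734  0.        ] F in tool [ 20.7 -55.7 -24. ] T [7.46 2.96 0.22]
350
[[-0.078  0.092 -0.029]
 [-0.073  0.099 -0.016]
 [-0.085  0.105 -0.017]
 [-0.082  0.111  0.006]
 [-0.083  0.121  0.022]
 [-0.087  0.129  0.024]
 [-0.091  0.14   0.041]
 [-0.084  0.152  0.044]
 [ 0.008  0.304 -0.154]][ WARN:0@2.100] global loadsave.cpp:1063 imwrite_ Unsupported depth image for selected encoder is fallbacked to CV_8U.
```

View pics/w3.png

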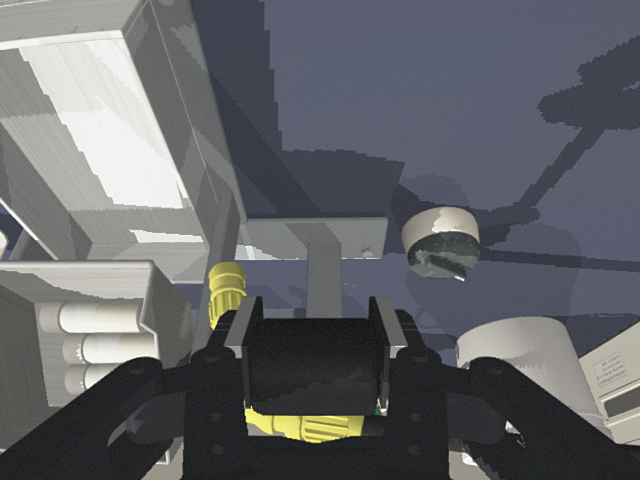

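The wrist view shows the handle properly held at (315,350), with the nozzle behind it at (310,425) and not loaded. The side force comes from joint 6 reaching its range end (-2.88), near the wrist singularity. Reducing the lean should free it.

```bash
cat >> chk.py <<'E'
print(s['qpos'].round(3))
E
python3 -m crank '0.5 0 0 0 3 0;0.5 0 0 0 4 0;0 0 0 0 0 0'; python3 chk.py
```

```text
time_s: 7.75
tool_pos: [0.4922, -0.0524, 0.1644]
tcp_rot: [-0.047, 0.963, 0.006, 0.265]
wrist_force: [-21.8, -63.1, 10.5]
grip_width: 0.0395
grip_force: 70.2
q 0.8703350498334003 r 0.12084685335968723 y 0.1492754111592312 F [-21.81210575 -63.14311684  10.45442941] lean 30.669231671077732
[-0.482  0.122  2.069  0.54   0.549 -2.558]
```

```bash
cat >> chk.py <<'E'
print('err rot to att(lean), tool deg',np.degrees(R.from_matrix(M.T@att(np.degrees(np.arcsin(M[:,2]@SX)))).as_rotvec()).round(1))
E
python3 -m crank '0.5 -2 0 0 4 0;0.5 -2 0 0 4 0;0 0 0 0 0 0'; python3 chk.py
```

```text
time_s: 8.05
tool_pos: [0.4909, -0.0527, 0.1628]
tcp_rot: [-0.05, 0.98, 0.007, 0.195]
wrist_force: [-7.5, -37.5, 7.5]
grip_width: 0.0395
grip_force: 61.6
q 0.879248220528929 r 0.12102784325065642 y 0.1490851259354497 F [ -7.46301696 -37.52803428   7.4764025 ] lean 22.48980558990606
[-0.445  0.161  1.975  0.312  0.686 -2.328]
err rot to att(lean), tool deg [-0.7  0.  -0.9]
```

```bash
python3 -m crank '0.3 -2 0 -0.3 3 -0.4;0 -2 0 -0.3 0 -0.4;0 -1 0 0 0 0;0 0 0 0 0 0'; python3 chk.py
python3 - <<'E'
from h import *
s=state();M=att(19)
qs=np.linspace(.89,1.5,14);rows([(handle(q)+.008*M[:,2],M) for q in qs[1:]],(handle(qs[0])+.008*M[:,2],M))
E
```

```text
time_s: 8.45
tool_pos: [0.4898, -0.0528, 0.1611]
tcp_rot: [-0.058, 0.984, 0.015, 0.169]
wrist_force: [5.0, -1.3, -0.3]
grip_width: 0.0392
grip_force: 56.6
q 0.8928382645579748 r 0.12148679467995012 y 0.14894306893038764 F [ 5.03848624 -1.28547045 -0.34397775] lean 19.470896716138576
[-0.441  0.182  1.94   0.274  0.752 -2.306]
err rot to att(lean), tool deg [ 0.5 -0.  -0.2]
2.5 0.0 5.0 0.0 0.0 0.0
2.3 -0.0 5.1 0.0 0.0 0.0
2.0 0.0 5.2 0.0 0.0 0.0
1.8 -0.0 5.3 0.0 0.0 0.0
1.5 0.0 5.4 0.0 0.0 0.0
1.3 -0.0 5.5 0.0 0.0 0.0
1.0 -0.0 5.5 0.0 0.0 0.0
0.8 0.0 5.6 0.0 0.0 0.0
0.5 0.0 5.6 0.0 0.0 0.0
0.2 -0.0 5.6 0.0 0.0 0.0
-0.0 -0.0 5.6 0.0 0.0 0.0
-0.3 -0.0 5.6 0.0 0.0 0.0
-0.5 0.0 5.6 0.0 0.0 0.0
```

```bash
python3 -m crank '1.5 0 3 0 0.5 0;2.3 0 5 0 0.5 0;2.1 0 5.2 0 0.5 0;2 0 5.3 0 0.5 0;1.8 0 5.4 0 0.5 0;1.6 0 5.5 0 0.5 0;0.8 0 3.5 0 0 0;0 0 0 0 0 0'; python3 chk.py
```

```text
time_s: 9.25
tool_pos: [0.4881, -0.0529, 0.1258]
tcp_rot: [-0.058, 0.988, 0.013, 0.142]
wrist_force: [3.3, -6.0, 0.7]
grip_width: 0.0395
grip_force: 58.4
q 1.182818909841425 r 0.12242958784490282 y 0.14896787323241406 F [ 3.33257707 -5.97812693  0.68699222] lean 16.408815656477586
[-0.427  0.254  1.947  0.238  0.712 -2.279]
err rot to att(lean), tool deg [ 0.5 -0.  -0.2]
```

```bash
python3 -m crank '0.8 -0.3 3 0 0.3 0;1.2 0 5 0 0.3 0;1 0 5.5 0 0.3 0;0.7 0 5.6 0 0.3 0;0.4 0 5.6 0 0.3 0;0.1 0 5.6 0 0.3 0;0 0 4 0 0 0;0 0 2 0 0 0;0 0 0 0 0 0;0 0 0 0 0 0;0 0 0 0 0 0'; python3 chk.py
python3 - <<'E'
from h import *
c=cam('scene')['pixels'];t=cam('top')['pixels']
cv2.imwrite('pics/s4.png',np.hstack([cv2.resize(c[220:420,240:440],None,fx=2,fy=2),cv2.resize(t[200:400,290:490],None,fx=2,fy=2)]))
E
```

```text
time_s: 10.35
tool_pos: [0.495, -0.0521, 0.0907]
tcp_rot: [-0.058, 0.99, 0.012, 0.128]
wrist_force: [9.0, -0.5, 4.1]
grip_width: 0.0394
grip_force: 58.6
q 1.4711176396983392 r 0.1252515010380648 y 0.14894557305080317 F [ 9.0135694  -0.49207277  4.05810853] lean 14.80971214492701
[-0.41   0.338  1.942  0.226  0.654 -2.264]
err rot to att(lean), tool deg [ 0.4 -0.  -0.2]
```

View pics/s4.png

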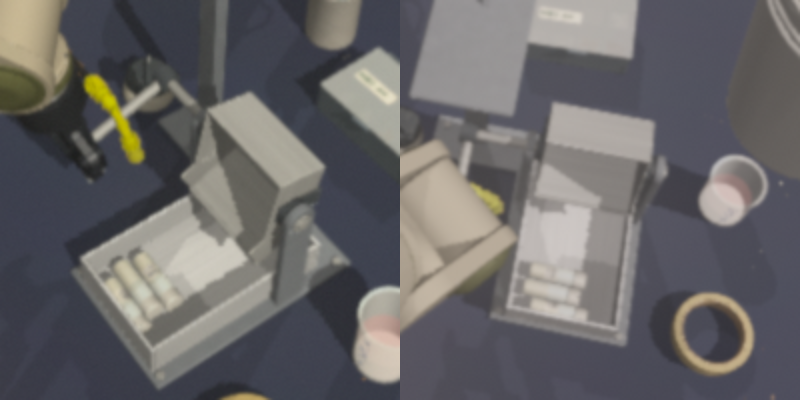

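All three vials lie in the tray, at about (140,285) left and (555,290) right, and the bystanders haven't moved. Next I'll plan the return.

Run:
```python
from h import *
qs=np.arange(1.47,-.031,-.05)
def pose(q):
    l=np.interp(q,[0.05,.7],[38,15]); M=att(l); return handle(q,.122)-.001*SY+.008*M[:,2],M
for i,q in enumerate(qs[1:]): print(round(q,2),end='  '); rows([pose(q)],pose(qs[i]))
```

```text
1.42  0.8 0.0 -6.0 0.0 0.0 0.0
1.37  0.5 -0.0 -6.1 0.0 0.0 0.0
1.32  0.2 0.0 -6.1 0.0 0.0 0.0
1.27  -0.1 0.0 -6.1 0.0 0.0 0.0
1.22  -0.4 -0.0 -6.1 0.0 0.0 0.0
1.17  -0.7 0.0 -6.1 0.0 0.0 0.0
1.12  -1.0 -0.0 -6.0 0.0 0.0 0.0
1.07  -1.3 -0.0 -6.0 0.0 0.0 0.0
1.02  -1.6 0.0 -5.9 0.0 0.0 0.0
0.97  -1.9 -0.0 -5.8 0.0 0.0 0.0
0.92  -2.2 -0.0 -5.7 0.0 0.0 0.0
0.87  -2.5 0.0 -5.6 0.0 0.0 0.0
0.82  -2.7 -0.0 -5.5 0.0 0.0 0.0
0.77  -3.0 -0.0 -5.3 0.0 0.0 0.0
0.72  -3.3 0.0 -5.2 0.0 0.0 0.0
0.67  -3.7 -0.0 -5.0 0.0 -1.1 0.0
0.62  -4.1 -0.0 -4.7 -0.0 -1.8 0.0
0.57  -4.5 0.0 -4.4 0.0 -1.8 -0.0
0.52  -4.8 0.0 -4.1 -0.0 -1.8 -0.0
0.47  -5.1 0.0 -3.7 -0.0 -1.8 0.0
0.42  -5.4 0.0 -3.3 -0.0 -1.8 0.0
0.37  -5.6 -0.0 -2.8 0.0 -1.8 -0.0
0.32  -5.9 -0.0 -2.4 -0.0 -1.8 0.0
0.27  -6.0 0.0 -1.9 0.0 -1.8 -0.0
0.22  -6.2 -0.0 -1.5 0.0 -1.8 0.0
0.17  -6.3 -0.0 -1.0 -0.0 -1.8 0.0
0.12  -6.3 -0.0 -0.5 0.0 -1.8 -0.0
0.07  -6.3 0.0 0.0 -0.0 -1.8 -0.0
0.02  -6.2 0.0 0.5 0.0 -0.7 0.0
-0.03  -6.0 -0.0 0.9 0.0 0.0 0.0
```

```bash
python3 -m crank '0 0 -3 0 0 0;0 0 -5 0 0 0;0.5 0 -6 0 0 0;0.2 0 -6.1 0 0 0;0 0 -6.1 0 0 0;-0.4 0 -6.1 0 0 0;-0.7 0 -6.1 0 0 0;-0.6 0 -4 0 0 0;0 0 0 0 0 0'; python3 chk.py
```

```text
time_s: 11.35
tool_pos: [0.4838, -0.0534, 0.1309]
tcp_rot: [-0.058, 0.99, 0.013, 0.126]
wrist_force: [4.5, -3.9, -0.1]
grip_width: 0.0394
grip_force: 54.4
q 1.1375870649210738 r 0.12588054913374983 y 0.14897439484223393 F [ 4.491319   -3.9175395  -0.10546278] lean 14.554117385710896
[-0.423  0.249  1.931  0.202  0.758 -2.245]
err rot to att(lean), tool deg [ 0.5 -0.  -0.2]
```

```bash
python3 -m crank '-1.4 0 -4 0 0 0;-1.8 0 -6 0 0 0;-2 0 -5.9 0 0 0;-2.2 0 -5.8 0 0 0;-2.4 0 -5.7 0 0 0;-2.6 0 -5.6 0 0 0;-2.9 0 -5.5 0 0 0;-3.1 0 -5.3 0 0 0;-3 0 -4.5 0 0 0;0 0 0 0 0 0'; python3 chk.py
```

```text
time_s: 12.35
tool_pos: [0.4913, -0.0525, 0.1824]
tcp_rot: [-0.059, 0.99, 0.013, 0.124]
wrist_force: [-5.8, -3.9, -1.4]
grip_width: 0.0391
grip_force: 51.5
q 0.7190343892158516 r 0.12445150354447196 y 0.14900954429312963 F [-5.8140346  -3.88490579 -1.35094843] lean 14.340902826453753
[-0.414  0.189  1.847  0.174  0.902 -2.197]
err rot to att(lean), tool deg [ 0.7 -0.  -0.2]
```

```bash
python3 -m crank '-2.3 0 -4 0 -1.1 0;-3.8 0 -4.8 0 -1.8 0;-4.3 0 -4.4 0 -1.8 0;-4.7 0 -4.1 0 -1.8 0;-5 0 -3.7 0 -1.8 0;-5.4 0 -3.3 0 -1.8 0;-5.6 0 -2.8 0 -1.8 0;-4 0 -1.8 0 -1.8 0;0 0 0 0 0 0'; python3 chk.py
```

```text
time_s: 13.25
tool_pos: [0.5155, -0.0497, 0.2234]
tcp_rot: [-0.057, 0.968, 0.02, 0.245]
wrist_force: [3.9, 7.3, -7.4]
grip_width: 0.0395
grip_force: 42.7
q 0.34583760905642336 r 0.12466118193787559 y 0.14885786984085556 F [ 3.892562    7.27196344 -7.44647306] lean 28.398808649993768
[-0.454  0.098  1.899  0.396  0.764 -2.377]
err rot to att(lean), tool deg [ 0.6 -0.  -0.3]
```

```bash
python3 -m crank '-4 0.5 -1.2 0 -1.6 0;-6 0.5 -1.7 0 -1.8 0;-6.1 0 -1.4 0 -1.8 0;-6.2 0 -1 0 -1.8 0;-5 0 -0.5 0 -1.5 0;-3.5 0 -0.2 0 -1 0;0 0 0 0 0 0'; python3 chk.py
```

```text
time_s: 13.95
tool_pos: [0.5382, -0.0469, 0.2449]
tcp_rot: [-0.055, 0.944, 0.024, 0.323]
wrist_force: [1.3, 2.2, -8.3]
grip_width: 0.0395
grip_force: 41.2
q 0.10465383512894644 r 0.1250517930074793 y 0.14892046010735677 F [ 1.3253649   2.16637818 -8.31688128] lean 37.82544945851312
[-0.468  0.075  1.926  0.6    0.661 -2.545]
err rot to att(lean), tool deg [ 0.4 -0.  -0.4]
```

```bash
python3 -m crank '-2 0 0.6 0 0 0;-2 0 0.7 0 0 0;-2 0 0.7 0 0 0;-2 0 0.7 0 0 0;-1.5 0 0.5 0 0 0;-1.2 0 0.4 0 0 0;-1 0 0.3 0 0 0;0 0 0 0 0 0'; python3 chk.py
```

```text
time_s: 14.75
tool_pos: [0.5506, -0.0454, 0.2519]
tcp_rot: [-0.055, 0.944, 0.024, 0.325]
wrist_force: [-14.9, 5.3, 12.3]
grip_width: 0.0392
grip_force: 45.1
q -0.00996832991063834 r 0.1242707115384729 y 0.1489382656908396 F [-14.92700874   5.3261738   12.29785861] lean 38.05758723528451
[-0.451  0.092  1.888  0.58   0.667 -2.511]
err rot to att(lean), tool deg [ 0.4 -0.  -0.3]
```

```bash
python3 -m crank '-1 0 0.4 0 0 0;-1 0 0.4 0 0 0;0 0 0 0 0 0'; python3 chk.py
```

```text
time_s: 15.05
tool_pos: [0.5509, -0.0453, 0.2518]
tcp_rot: [-0.056, 0.944, 0.023, 0.323]
wrist_force: [-42.0, -0.0, 21.1]
grip_width: 0.0394
grip_force: 48.2
q -0.012308200227638455 r 0.12401880773755307 y 0.14904244676143993 F [-4.20138417e+01 -1.04462172e-02  2.10560052e+01] lean 37.8404515327389
[-0.45   0.094  1.885  0.574  0.67  -2.505]
err rot to att(lean), tool deg [ 0.4  0.  -0.2]
```

Force builds with no further travel, so the pan is on its stop. I'll ease off, open and back out.

```bash
python3 -m crank '0.8 0 -0.4 0 0 0;0.8 0 -0.4 0 0 0;0 0 0 0 0 0'; python3 chk.py
python3 -m crank '0 0 0 0 0 0;0 0 0 0 0 0;0 0 0 0 0 0;0 0 0 0 0 0;0 0 0 0 0 0;0 0 0 0 0 0;0 0 0 0 0 0' 1
python3 -m crank '0 0 -5 0 0 0;0 0 -10 0 0 0;0 0 -15 0 0 0;0 0 -20 0 0 0;0 0 -20 0 0 0;0 0 -20 0 0 0;0 0 -20 0 0 0;0 0 -15 0 0 0;0 0 -5 0 0 0;0 0 0 0 0 0'
python3 - <<'E'
from h import *
w=cam('wrist');P=cloud(w);I=w['pixels'].astype(int)
Q=P.reshape(-1,3);m=(I.max(-1)<70).ravel()&(np.linalg.norm(Q-handle(0),axis=1)<.045);Q=np.array([stand(p) for p in Q[m]])
print(len(Q),np.percentile(Q,[2,50,98],axis=0).round(4))
c=cam('scene')['pixels']
cv2.imwrite('pics/s5.png',np.hstack([cv2.resize(c[200:500,220:500],(400,428)),cv2.resize(w['pixels'],(400,300)) if 0 else cv2.copyMakeBorder(cv2.resize(w['pixels'],(400,300)),0,128,0,0,0)]))
E
```

```text
time_s: 15.35
tool_pos: [0.5507, -0.0454, 0.2519]
tcp_rot: [-0.056, 0.944, 0.024, 0.325]
wrist_force: [-14.0, 4.8, 10.6]
grip_width: 0.0392
grip_force: 45.1
q -0.011092934655697162 r 0.12416076803842852 y 0.14896707637719128 F [-13.96475591   4.84890911  10.61658147] lean 38.03563137364087
[-0.451  0.093  1.887  0.579  0.667 -2.51 ]
err rot to att(lean), tool deg [ 0.4  0.  -0.3]
time_s: 16.05
tool_pos: [0.5503, -0.0458, 0.2492]
tcp_rot: [-0.055, 0.944, 0.024, 0.323]
wrist_force: [-0.2, 0.7, -0.5]
grip_width: 0.0855
grip_force: 0.0
time_s: 17.05
tool_pos: [0.471, -0.0564, 0.3526]
tcp_rot: [-0.055, 0.944, 0.023, 0.324]
wrist_force: [-0.7, 0.8, -0.1]
grip_width: 0.0857
grip_force: 0.0
3130 [[-0.0772  0.1297  0.093 ]
 [-0.0731  0.1484  0.112 ]
 [-0.0569  0.1667  0.119 ]]
```

View pics/s5.png

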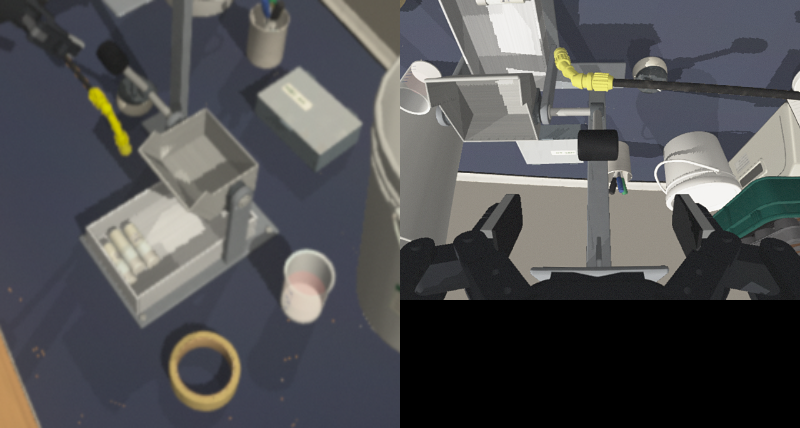

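The pan is level and empty at (200,155), the vials are in the tray at (130,250), and the beaker and tape haven't moved. The handle measures the same as at the start and the gripper is clear, so I'm handing in.

```bash
python3 -c "
from rig import hand_in;print(hand_in())"
```

```text
the job is handed in; nothing more can be done
None
```

The job is done and handed in at about 17 s: all three vials are in the catch tray, the pan is level against its stop, the lever is released, and the beaker, tape and timer were not touched, though the wrist force reached about 67 N partway through the tip when joint 6 hit its range end (it read -2.881 against -2.88).

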